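Slide a handle blank home in the drilling jig

TASK

On the plywood drilling jig, push the loose hardwood blank sideways until its long side lies flat against the fence, well before it reaches the pocket; then slide it along, keeping it against the fence all the way, until it is fully home in the corner pocket, touching both fence and end stop. Only push or press it with the fingers: it must not be lifted or tipped off the board. Leave the brass ferrule, the turned finial and the jar where they stand, and finish with the hand clear of everything.

Things in the scene. Friction and masses are not known exactly. Their poses are not given: they have to be found in the camera images.
- jig: Plywood drilling jig fixed on the bench: board 12 mm thick, x -80 to 80, y -150 to 160 mm; origin on its underside (z = 0), turned up to 0.35 rad. Aluminium bars rise 20 mm above the board. Fence along y on the far edge: bar x 60 to 80 mm, whole length, its face at x = 60 looks to -x.
- jig_corner (a point): The pocket's inner corner, on the board's top (12 mm over the bench), where fence and end stop meet: x 60, y 140 mm in the jig's frame; axes as the jig's. From here the stop runs 60 mm to -x (20 mm thick, to +y). A cheek, 15 mm thick, stands 45 to 60 mm to -x of the fence face and reaches 40 mm to -y of the stop: pocket 45 mm wide, 40 mm deep, open to -y.
- blank_center (a point): Centre (half-way up) of the loose red-brown hardwood blank: 40 mm (its x), 90 mm (its y), 22 mm high, 40 to 75 g, slides freely. Starts flat on the board (centre 23 mm over the bench), off the fence, towards the end away from the pocket, turned up to 0.5 rad to the jig. When home its centre is at x 40, y 95, z 23 mm in the jig's frame, y axes parallel, 50 mm of it out of the pocket.
- ferrule: Brass tube 28 mm across, 24 mm high, standing loose on the jig's board on the robot's side of the pocket, about 45 mm to the -x side and 70 mm to the +y side of the jig's origin; origin at the centre of its underside. Leave it.
- finial: Turned dark wooden finial 44 mm across, 70 mm high, standing loose on the bench beyond the fence; origin at the centre of its underside. Leave it.
- jar: Closed glass jar with brass cap, 54 mm across, 75 mm high, standing loose on the bench beyond the fence; origin at the centre of its underside. Leave it.
- blank: The same blank, origin at the centre of its underside (11 mm below point blank_center).
Mind the look-alikes: they are no part of the job. What is shaped like the blank but black, green or turquoise is not meant.

How it is judged:
By the outcome, as a careful person would: the job done as asked, in the order asked, and still so for the second after the job is handed in, with the robot touching nothing.
It also fails if it takes over 51 s, if anything falls off the work surface, if the arm or the gripper's body presses on something with over 40 N, if the wrist force passes 120 N, or if a joint passes its speed limit or range.

ROBOT

A 7-joint arm with a two-finger parallel gripper is mounted at the origin on the work surface. World frame = base frame: x ahead of the robot, y to its left, z up, the work surface at z = 0. Lengths are in m, angles in rad, forces in N, time in s.
With the tool pointing down it reaches from about 0.425 to 0.925 m from the base axis. Payload 6.8 kg.
Tool frame: the origin (TCP) lies on the centre line of the jaws, within the pads' length; the fingertips stand 17 mm ahead of it and the grasp point (between the pads) lies 2 mm behind it (nose_length is the distance from the TCP to the fingertips, in m); z points along the fingers, x is the direction in which the jaws open and shut, and the axes are right-handed (so a half turn about z gives the same grasp; the last joint's range is limited). The gripper opens to 85 mm and grips with 20 to 120 N. Pads are 22 mm wide; open, the fingers measure 114 mm over their backs; the gripper's body (76 mm by 85 mm) begins 54 mm behind the grasp point. The pads swing forward as they close: fully open they stand 13 mm farther back than shut.
Start: joints at [-1.451, 0.477, 0.022, 1.555, -0.011, 1.109, -0.083], TCP at [0.152, 0.658, 0.248] pointing down, gripper open.
Joint ranges: [-2.96, 2.96], [-0.34, 2.1], [-1.41, 1.46], [0.24, 2.44], [-1.37, 4.51], [0.17, 1.92], [-2.96, 2.96]. Speed limits (rad/s): [2.39, 2.39, 3.14, 3.14, 3.14, 3.14, 3.14].

INTERFACE

Orientations are given as a unit quaternion [w, x, y, z].
In Python, from station import * gives the robot as it stands.
- The arm moves only by the tool send_rows, never from a script. Its argument "commands" is a list of rows, each an object with "translation": the shift along the tool's x, y, z in m, a list of three; "rot": the turn, a rotation vector about the tool's x, y, z in degrees, a list of three; "grip": the finger opening in m, from 0 to 0.0854. In form: [{"translation": [tx, ty, tz], "rot": [rx, ry, rz], "grip": grip}, ...]. A call has exactly 5 rows; each row shifts and turns the commanded pose from where the row before left it, along the tool's axes as they then stand; what a row does not reach is not made up. A row lasts 1/12 s, in which the tool goes at most 41.7 mm and 7.16 degrees, less where a joint would pass 70% of its speed; a pose out of reach is approached as far as the arm can. A call with a gripper value outside its range is refused whole. The fingers move at their own pace and stop on an object; "force" is the grip in N (left out, the last holds). Time passes only in rows, so rows that do not move let the fingers close, or fill a call up. It gives the time, the measured TCP pose, the force and the opening at its end, in the units of the state.
- get_obs(): the state, without advancing time (a new reading comes with each control period).
- read_camera(name): name is "scene" or "top"; returns a dict with "pixels" (384x512x3 uint8, red, green, blue), "depth" (384x512 float32, m along the optical axis (not along the pixel's ray), 0 where there is no reading), "mtx" (3x3 intrinsics, pixels), "dist" ([k1, k2, p1, p2, k3] as OpenCV has them; the pictures are not rectified), "extrinsics" (4x4, takes a point from camera to world coordinates). Camera axes: x right, y up, looking along -z (the intrinsics and any distortion apply to the point x, -y, -z); pixel columns grow to the right and rows downward; lengths in m; the calibration is good to about 2 mm. A picture is of the moment at which its call begins.
- hand_in(): hands the job in, once; it reports no verdict.
The state is a dict: "t": time; "q": joint angles; "joint_vel": joint speeds; "joint_torque": joint torques, N m; "eef_pos": TCP position; "tool_rot": TCP orientation; "contact_force": force on the tool from outside, world axes, zero at the start; "torque": the same for the moment, N m; "gripper_width": opening from 0.0 (shut) to 1.0 (fully open).
Only numpy, scipy, OpenCV 4.12 (cv2) and the standard library are available. Lean on these libraries where they do the work, as an engineer would, in place of code of your own. Each camera call takes 0.05 s, during which the arm holds its last target.

## Working session

There is one attempt and no reset: what is moved stays moved. The work goes in short steps, Python scripts to look and compute and a tool call to move; the robot and the scene stay as the last step left them, time stands still between calls to the robot, and variables do not carry over. Pictures are saved under pics/ and viewed, and the job is handed in when it is done.

Besides the shell and the picture viewer there is one more tool, called after "Call:" as a command line: name --argument value ..., lists and objects as JSON in quotes. send_rows: Moves the arm, as the interface text tells. Its arguments: {"type":"object","properties":{"commands":{"type":"array","items":{"type":"object","properties":{"translation":{"type":"array","items":{"type":"number"}},"rot":{"type":"array","items":{"type":"number"}},"grip":{"type":"number"}}}},"force":{"type":"number"}},"required":["commands"]}

```bash
mkdir -p pics; ls; python3 - <<'E'
from station import *
import cv2,numpy as np
o=get_obs();print({k:np.round(v,3) for k,v in o.items()})
for n in("scene","top"):
    c=read_camera(n);np.savez(f"pics/{n}0.npz",**c)
    cv2.imwrite(f"pics/{n}0.png",c["pixels"][:,:,::-1]);print(n,c["mtx"],c["dist"],np.round(c["extrinsics"],3))
E
```

```text
pics
{'t': np.float64(0.0), 'q': array([-1.451,  0.478,  0.022,  1.556, -0.011,  1.109, -0.083]), 'joint_vel': array([-0.   ,  0.001, -0.001, -0.   ,  0.002, -0.001, -0.002]), 'joint_torque': array([-1.0000e-03, -5.9645e+01,  1.6080e+00, -2.8120e+01,  1.3000e-02,
        9.0000e-03, -0.0000e+00]), 'eef_pos': array([0.152, 0.657, 0.247]), 'tool_rot': array([ 0.001,  0.783,  0.622, -0.001]), 'contact_force': array([ 0.229, -0.786, -0.332]), 'torque': array([0.041, 0.047, 0.057]), 'gripper_width': np.float64(1.001)}
scene [[402.80458398   0.         252.51666319]
 [  0.         402.80458398 188.75275999]
 [  0.           0.           1.        ]] [-0.01879794  0.          0.          0.          0.        ] [[-0.595 -0.482  0.643  1.063]
 [ 0.804 -0.363  0.471  0.296]
 [ 0.007  0.797  0.604  0.507]
 [ 0.     0.     0.     1.   ]]
top [[388.70253192   0.         248.04870834]
 [  0.         388.70253192 195.31125871]
 [  0.           0.           1.        ]] [0.0059843 0.        0.        0.        0.       ] [[-0.025  0.995 -0.096  0.517]
 [-1.    -0.026 -0.01  -0.073]
 [-0.012  0.096  0.995  0.782]
 [ 0.     0.     0.     1.   ]]
```

View pics/scene0.png

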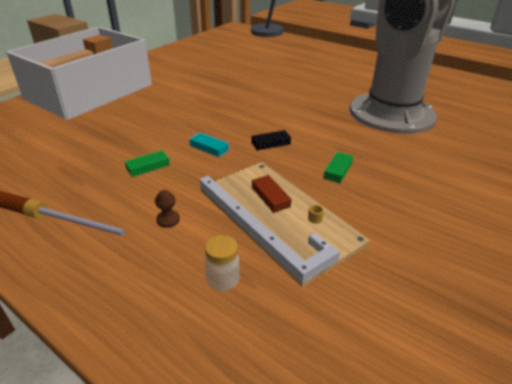

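View pics/top0.png

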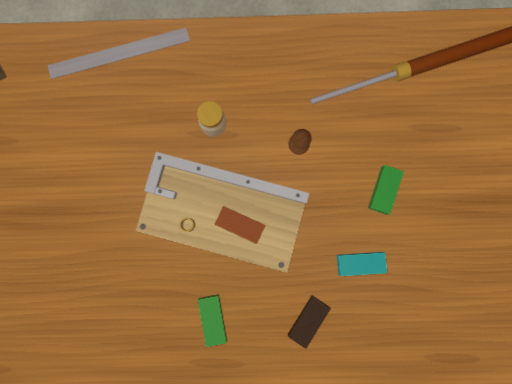

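The top view shows the pocket at the left (fence/stop corner near px (160,165)), the fence running to (305,195), the blank at (240,225), the ferrule at (188,225), the jar at (210,118) and the finial at (300,141). Next I'll measure these.

```bash
cat > h.py <<'E'
import cv2,numpy as np
def load(n): return dict(np.load(n))
def ray(c,uv,z):
    uv=np.asarray(uv,float).reshape(-1,1,2)
    p=cv2.undistortPoints(uv,c["mtx"],c["dist"]).reshape(-1,2)
    d=np.c_[p[:,0],-p[:,1],-np.ones(len(p))]@c["extrinsics"][:3,:3].T
    o=c["extrinsics"][:3,3]
    return o+d*((z-o[2])/d[:,2])[:,None]
def big(m,roi):
    k=np.zeros_like(m);x0,y0,x1,y1=roi;k[y0:y1,x0:x1]=m[y0:y1,x0:x1]
    cs,_=cv2.findContours(k,cv2.RETR_EXTERNAL,cv2.CHAIN_APPROX_NONE)
    return max(cs,key=cv2.contourArea)
def masks(c):
    hsv=cv2.cvtColor(c["pixels"],cv2.COLOR_RGB2HSV)
    return hsv
E
python3 - <<'E'
from h import *
c=load("pics/top0.npz");hsv=masks(c)
for p in [(240,225),(225,180),(188,190),(155,180),(165,193),(180,225),(250,300),(188,215),(300,141)]: print(p,hsv[p[1],p[0]],c["pixels"][p[1],p[0]],c["depth"][p[1],p[0]])
im=cv2.resize(c["pixels"][100:280,125:320,::-1],None,fx=4,fy=4,interpolation=cv2.INTER_CUBIC);im=im[:600]
cv2.imwrite("pics/crop0.png",cv2.resize(c["pixels"][140:280,125:320,::-1],None,fx=4,fy=4,interpolation=cv2.INTER_CUBIC))
E
```

```text
(240, 225) [ 10 172 139] [139  77  45] 0.74488324
(225, 180) [ 10   9 163] [163 159 157] 0.7580097
(188, 190) [ 19 108 170] [170 144  98] 0.7747613
(155, 180) [ 15   9 166] [166 163 160] 0.7572987
(165, 193) [ 12   7 174] [174 171 169] 0.75776166
(180, 225) [ 20 166 155] [155 122  54] 0.7447981
(250, 300) [ 15 167 160] [160 108  55] 0.7646641
(188, 215) [ 19 103 183] [183 156 109] 0.7719242
(300, 141) [ 12 166 103] [103  63  36] 0.7271138
```

View pics/crop0.png

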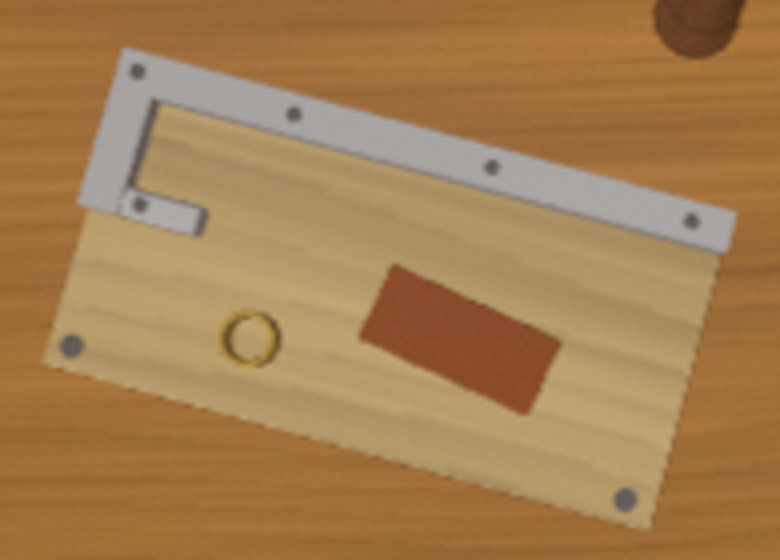

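```bash
cat >> h.py <<'E'
def rect_world(cnt,c,z):
    w=ray(c,cnt.reshape(-1,2),z)[:,:2]
    return cv2.minAreaRect((w*1000).astype(np.float32)),w*1000
def jig_fit(c,roi):
    hsv=masks(c)
    m=((hsv[...,1]<60)&(hsv[...,2]>110)).astype(np.uint8)*255
    m=cv2.morphologyEx(m,cv2.MORPH_CLOSE,np.ones((5,5)))
    cnt=big(m,roi);w=ray(c,cnt.reshape(-1,2),.032)[:,:2]*1000
    return cnt,w
def blank_fit(c,roi,z=.034):
    hsv=masks(c)
    m=((hsv[...,0]<=12)&(hsv[...,1]>160)&(hsv[...,2]<165)).astype(np.uint8)*255
    m=cv2.morphologyEx(m,cv2.MORPH_OPEN,np.ones((3,3)))
    cnt=big(m,roi);r,w=rect_world(cnt,c,z);return cnt,r,w
E
python3 - <<'E'
from h import *
c=load("pics/top0.npz")
cnt,w=jig_fit(c,(125,140,320,215))
r=cv2.minAreaRect(w.astype(np.float32));print("bars",r,np.round(cv2.boxPoints(r),1))
# far edge: hull extreme in direction
for th in [.2]:
  pass
# fence outer edge by fit: iterate
a=0.25
for i in range(6):
    ex=np.array([np.cos(a),np.sin(a)]);ey=np.array([-np.sin(a),np.cos(a)])
    X=w@ex;Y=w@ey
    s=[]
    for b in np.arange(Y.min()+8,Y.max()-8,4):
        k=(Y>=b)&(Y<b+4)
        if k.any(): j=np.where(k)[0][np.argmax(X[k])];s.append(w[j])
    vx,vy,x0,y0=cv2.fitLine(np.array(s,np.float32),cv2.DIST_HUBER,0,.01,.01).ravel()
    d=np.array([vx,vy]);d*=np.sign(d@ey);a=np.arctan2(-d[0],d[1])
ex=np.array([np.cos(a),np.sin(a)]);ey=np.array([-np.sin(a),np.cos(a)])
X=w@ex;Y=w@ey
print("angle",a,"X far",np.array([x0,y0])@ex,"Xmax",np.max(X),"Y",Y.min(),Y.max())
xf=np.array([x0,y0])@ex+.4
O=(xf-80)*ex+((Y.max()+Y.min())/2-5)*ey
print("origin",O,"corner",O+60*ex+140*ey)
cb,r,wb=blank_fit(c,(190,195,280,260));print("blank",r, cv2.boxPoints(r))
bc=np.array(r[0]);print("blank in jig",(bc-O)@ex,(bc-O)@ey)
p=cv2.boxPoints(r);e=max([p[1]-p[0],p[2]-p[1]],key=np.linalg.norm);e=e*np.sign(e@ey);print("blank y angle rel", np.arctan2(-e[0],e[1])-a)
# board corners
for uv in [(125+45/4,140+362/4),(125+650/4,140+528/4)]:
    q=ray(c,[uv],.012)[0,:2]*1000-O;print("board corner",q@ex,q@ey)
for n,uv,z in [("ferrule",(125+250/4,140+338/4),.024+.012),("jarcap",(210,114),.075),("finial top",(302,138),.066)]:
    q=ray(c,[uv],z)[0,:2]*1000;print(n,q,(q-O)@ex,(q-O)@ey)
E
```

```text
bars ((597.3419189453125, -23.147216796875), (310.0664367675781, 80.32217407226562), 73.27157592773438) [[ 514.3 -160.1]
 [ 591.2 -183.2]
 [ 680.4  113.8]
 [ 603.5  136.9]]
angle -0.29379722 X far 618.059 Xmax 618.7210311157495 Y -4.154748817658114 305.9177919701276
origin [557.63237484 -16.3010472 ] corner [655.60387905 100.32478441]
blank ((533.1687622070312, -48.044647216796875), (87.7907943725586, 38.117698669433594), 64.11592864990234) [[ 4.9685931e+02 -7.9216248e+01]
 [ 5.3115302e+02 -9.5856598e+01]
 [ 5.6947821e+02 -1.6873047e+01]
 [ 5.3518451e+02 -2.3269653e-01]]
blank in jig -14.22278424227443 -37.467812489118515
blank y angle rel -0.1579648
board corner -79.67816654859416 157.16675851293385
board corner -78.26749621037864 -151.5844194699811
ferrule [535.52027619  51.58830476] -40.824617770230226 58.57695665124264
jarcap [739.10594279   0.92189769] 168.71006661559738 69.03767633640922
finial top [ 690.89801055 -169.84160184] 172.0189861005066 -108.3692854856085
```

```bash
python3 -c "
import station;print([n for n in dir(station) if not n.startswith('_')]);print(getattr(station,'nose_length',None))"
cat >> h.py <<'E'
A=-0.2938;EX=np.array([np.cos(A),np.sin(A)]);EY=np.array([-np.sin(A),np.cos(A)]);O=np.array([557.6,-16.3])
def where():
    from station import get_obs
    from scipy.spatial.transform import Rotation as R
    o=get_obs();p=np.array(o["eef_pos"])*1000
    w,x,y,z=o["tool_rot"];M=R.from_quat([x,y,z,w]).as_matrix()
    j=[(p[:2]-O)@EX,(p[:2]-O)@EY]
    yaw=np.degrees(np.arctan2(M[1,0],M[0,0])-A)
    print("t %.2f jig xy %.1f %.1f z %.1f  toolx in jig %.2f deg tilt %.2f F %s grip %.3f"%(o["t"],*j,p[2],yaw,np.degrees(np.arccos(-M[2,2])),np.round(o["contact_force"],1),o["gripper_width"]))
    return p,M
def plan(jx,jy,z):
    p,M=where();t=np.r_[O+jx*EX+jy*EY,z]
    d=M.T@(t-p);print("tool delta mm",np.round(d,1),"norm",np.linalg.norm(d))
E
python3 -c "
from h import *
plan(-72,-37.5,150)"
```

```text
['PlanningError', 'get_obs', 'hand_in', 'nose_length', 'read_camera']
0.017
t 0.10 jig xy -582.9 527.1 z 247.4  toolx in jig 93.78 deg tilt 0.10 F [ 0.4 -0.7  0.2] grip 1.003
tool delta mm [-596.9  472.6   98.5] norm 767.6709501465731
```

Call:
send_rows --commands '[{"translation": [0,0,0],"rot": [0,0,3.7],"grip": 0.04},{"translation": [0,0.025,0],"rot": [0,0,0],"grip": 0.04},{"translation": [0,0.025,0],"rot": [0,0,0],"grip": 0.04},{"translation": [-0.01,0.025,0],"rot": [0,0,0],"grip": 0.04},{"translation": [-0.02,0.02,0],"rot": [0,0,0],"grip": 0.04}]'

```text
t: 0.52
eef_pos: [0.237, 0.6014, 0.2475]
tool_rot: [0.0, 0.803, 0.596, 0.0]
contact_force: [0.2, -0.4, 0.8]
gripper_width: 0.467
```

```bash
python3 -c "
from h import *
plan(-72,-37.5,150)"
```

```text
t 0.52 jig xy -485.8 498.3 z 247.5  toolx in jig 90.02 deg tilt 0.06 F [ 0.2 -0.4  0.8] grip 0.467
tool delta mm [-536.   413.4   97.9] norm 683.985116994711
```

Call:
send_rows --commands '[{"translation": [-0.02,0.022,0],"rot": [0,0,0],"grip": 0.04},{"translation": [-0.02,0.022,0],"rot": [0,0,0],"grip": 0.04},{"translation": [-0.02,0.022,0],"rot": [0,0,0],"grip": 0.04},{"translation": [-0.02,0.022,0],"rot": [0,0,0],"grip": 0.04},{"translation": [-0.02,0.022,0],"rot": [0,0,0],"grip": 0.04}]'

```text
t: 0.93
eef_pos: [0.3117, 0.4724, 0.2479]
tool_rot: [0.0, 0.803, 0.597, -0.0]
contact_force: [-0.1, 0.2, 0.1]
gripper_width: 0.467
```

Call:
send_rows --commands '[{"translation": [-0.023,0.018,0],"rot": [0,0,0],"grip": 0.04},{"translation": [-0.023,0.018,0],"rot": [0,0,0],"grip": 0.04},{"translation": [-0.023,0.018,0],"rot": [0,0,0],"grip": 0.04},{"translation": [-0.023,0.018,0],"rot": [0,0,0],"grip": 0.04},{"translation": [-0.023,0.018,0],"rot": [0,0,0],"grip": 0.04}]'

```text
t: 1.35
eef_pos: [0.3644, 0.3363, 0.248]
tool_rot: [0.0, 0.803, 0.597, -0.0]
contact_force: [1.4, 0.5, -0.0]
gripper_width: 0.47
```

Call:
send_rows --commands '[{"translation": [-0.023,0.016,0],"rot": [0,0,0],"grip": 0.04},{"translation": [-0.023,0.016,0],"rot": [0,0,0],"grip": 0.04},{"translation": [-0.023,0.016,0],"rot": [0,0,0],"grip": 0.04},{"translation": [-0.023,0.016,0],"rot": [0,0,0],"grip": 0.04},{"translation": [-0.023,0.016,0],"rot": [0,0,0],"grip": 0.04}]'

```text
t: 1.77
eef_pos: [0.4077, 0.2033, 0.2481]
tool_rot: [-0.0, 0.803, 0.597, -0.0]
contact_force: [0.3, -0.1, 0.1]
gripper_width: 0.469
```

```bash
python3 -c "
from h import *
plan(-72,-37.5,150)"
```

```text
t 1.77 jig xy -207.0 166.8 z 248.1  toolx in jig 90.08 deg tilt 0.02 F [ 0.3 -0.1  0.1] grip 0.469
tool delta mm [-204.4  134.8   98.1] norm 263.7904950567426
```

Call:
send_rows --commands '[{"translation": [-0.02,0.0135,0.01],"rot": [0,0,0],"grip": 0.04},{"translation": [-0.02,0.0135,0.01],"rot": [0,0,0],"grip": 0.04},{"translation": [-0.02,0.0135,0.01],"rot": [0,0,0],"grip": 0.04},{"translation": [-0.02,0.0135,0.01],"rot": [0,0,0],"grip": 0.04},{"translation": [-0.02,0.0135,0.01],"rot": [0,0,0],"grip": 0.04}]'

```text
t: 2.18
eef_pos: [0.4435, 0.0884, 0.1978]
tool_rot: [-0.0, 0.803, 0.597, -0.0]
contact_force: [1.1, 0.7, -0.2]
gripper_width: 0.47
```

Call:
send_rows --commands '[{"translation": [-0.021,0.0135,0.01],"rot": [0,0,0],"grip": 0.04},{"translation": [-0.021,0.0135,0.01],"rot": [0,0,0],"grip": 0.04},{"translation": [-0.021,0.0135,0.01],"rot": [0,0,0],"grip": 0.04},{"translation": [-0.021,0.0135,0.01],"rot": [0,0,0],"grip": 0.04},{"translation": [-0.021,0.0135,0.008],"rot": [0,0,0],"grip": 0.04}]'

```text
t: 2.6
eef_pos: [0.4776, -0.0316, 0.1494]
tool_rot: [-0.0, 0.802, 0.597, -0.0]
contact_force: [-0.5, 0.6, -0.2]
gripper_width: 0.467
```

```bash
python3 - <<'E'
from h import *
from station import *
plan(-72,-37.5,36)
for n in("scene","top"):
    c=read_camera(n);np.savez(f"pics/{n}1.npz",**c)
    cv2.imwrite(f"pics/{n}1.png",c["pixels"][:,:,::-1])
a=cv2.imread("pics/scene1.png")[60:300,140:440];cv2.imwrite("pics/crop1.png",cv2.resize(a,None,fx=2.4,fy=2.4,interpolation=cv2.INTER_CUBIC))
E
```

```text
t 2.60 jig xy -72.1 -37.8 z 149.4  toolx in jig 90.09 deg tilt 0.06 F [-0.5  0.6 -0.2] grip 0.467
tool delta mm [  0.3   0.2 113.4] norm 113.41175983148841
```

View pics/crop1.png

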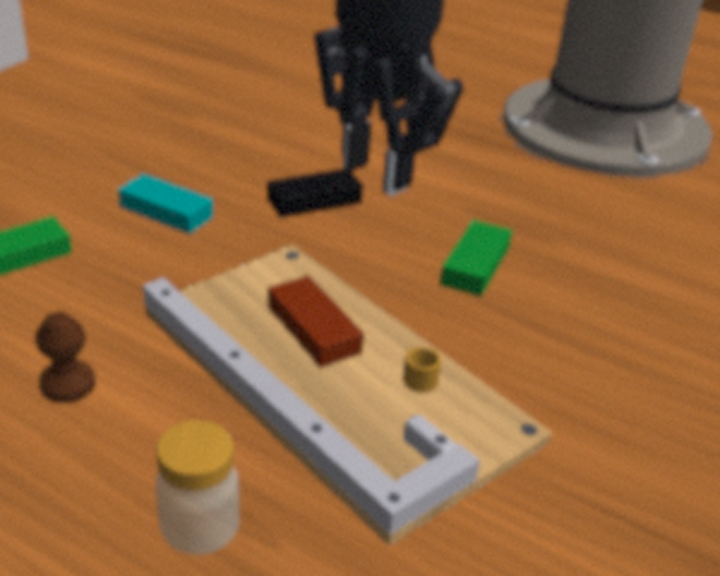

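Hand hovers by the robot-side edge of the jig; the near fingertip is at scene px about (305,139), fingers straddling. Checking tip height with depth.

```bash
python3 - <<'E'
from h import *
c=load("pics/scene1.npz")
H,W=c["depth"].shape
u,v=np.meshgrid(np.arange(280,330),np.arange(100,150))
d=c["depth"][100:150,280:330]
p=cv2.undistortPoints(np.stack([u.ravel(),v.ravel()],1).astype(float).reshape(-1,1,2),c["mtx"],c["dist"]).reshape(-1,2)
dd=d.ravel()[:,None]
P=(np.c_[p[:,0],-p[:,1],-np.ones(len(p))]*dd)@c["extrinsics"][:3,:3].T+c["extrinsics"][:3,3]
P*=1000
k=(P[:,2]>100)&(P[:,2]<175)&(dd[:,0]>0)
q=P[k];X=(q[:,:2]-O)@EX;Y=(q[:,:2]-O)@EY
s=np.argsort(q[:,2])[:40]
for i in s[::3]: print(np.round([X[i],Y[i],q[i,2]],1))
for lo in(110,130,140): 
  m=(q[:,2]>lo)&(q[:,2]<lo+15);
  if m.any(): print(lo,X[m].min(),X[m].max(),Y[m].min(),Y[m].max())
E
```

```text
[-67.7 -12.6 133. ]
[-73.2 -58.2 133.8]
[-69.9 -12.5 134.4]
[-63.9 -11.4 134.9]
[-75.4 -58.  135.4]
[-75.2 -10.4 135.7]
[-78.8 -59.  136. ]
[-65.3 -58.  136.4]
[-58.5 -61.8 136.9]
[-59.6 -60.2 137.3]
[-69.  -56.6 138. ]
[-60.2 -15.9 138.2]
[-58.1 -16.3 138.8]
[-60.2 -18.7 139. ]
130 -80.60480426871871 -57.158698172050215 -72.51043727983635 -3.450893988230124
140 -80.60480426871871 -57.09765454777743 -72.51043727983635 -2.005757167601693
```

Call:
send_rows --commands '[{"translation": [0,0,0.025],"rot": [0,0,0],"grip": 0.04},{"translation": [0,0,0.025],"rot": [0,0,0],"grip": 0.04},{"translation": [0,0,0.025],"rot": [0,0,0],"grip": 0.04},{"translation": [0,0,0.025],"rot": [0,0,0],"grip": 0.04},{"translation": [0,0,0.014],"rot": [0,0,0],"grip": 0.04}]'

```text
t: 3.12
eef_pos: [0.4766, -0.0295, 0.0341]
tool_rot: [-0.001, 0.802, 0.597, -0.001]
contact_force: [0.9, -0.3, -0.4]
gripper_width: 0.468
```

Call:
send_rows --commands '[{"translation": [0,0.006,0],"rot": [0,0,0],"grip": 0.04},{"translation": [0,0.006,0],"rot": [0,0,0],"grip": 0.04},{"translation": [0,0.006,0],"rot": [0,0,0],"grip": 0.04},{"translation": [0,0.006,0],"rot": [0,0,0],"grip": 0.04},{"translation": [0,0.006,0],"rot": [0,0,0],"grip": 0.04}]'

```text
t: 3.53
eef_pos: [0.5083, -0.0392, 0.0375]
tool_rot: [0.001, 0.803, 0.597, 0.001]
contact_force: [-0.1, -0.1, 0.9]
gripper_width: 0.469
```

```bash
python3 -c "
from h import *
plan(5,-37.5,36)"
```

```text
t 3.53 jig xy -40.5 -36.2 z 37.5  toolx in jig 90.08 deg tilt 0.13 F [-0.1 -0.1  0.9] grip 0.469
tool delta mm [-1.3 45.5  1.6] norm 45.58740275249658
```

Call:
send_rows --commands '[{"translation": [0,0.006,0],"rot": [0,0,0],"grip": 0.04},{"translation": [0,0.006,0],"rot": [0,0,0],"grip": 0.04},{"translation": [0,0.006,0],"rot": [0,0,0],"grip": 0.04},{"translation": [0,0.006,0],"rot": [0,0,0],"grip": 0.04},{"translation": [0,0.005,0.001],"rot": [0,0,0],"grip": 0.04}]'

```text
t: 3.95
eef_pos: [0.5353, -0.0476, 0.0355]
tool_rot: [0.0, 0.803, 0.597, 0.0]
contact_force: [0.1, 0.2, 0.3]
gripper_width: 0.468
```

Call:
send_rows --commands '[{"translation": [0,0.003,0],"rot": [0,0,0],"grip": 0.04},{"translation": [0,0.003,0],"rot": [0,0,0],"grip": 0.04},{"translation": [0,0.002,0],"rot": [0,0,0],"grip": 0.04},{"translation": [0,0.001,0],"rot": [0,0,0],"grip": 0.04},{"translation": [0,0,0],"rot": [0,0,0],"grip": 0.04}]'

```text
t: 4.37
eef_pos: [0.5432, -0.0501, 0.0353]
tool_rot: [0.0, 0.803, 0.597, 0.0]
contact_force: [0.3, 0.4, -0.6]
gripper_width: 0.468
```

```bash
python3 - <<'E'
from h import *
from station import *
plan(5,-37.5,36)
c=read_camera("scene");np.savez(f"pics/scene2.npz",**c)
a=c["pixels"][60:300,140:440,::-1];cv2.imwrite("pics/crop2.png",cv2.resize(a,None,fx=2.4,fy=2.4,interpolation=cv2.INTER_CUBIC))
E
```

```text
t 4.37 jig xy -4.0 -36.5 z 35.3  toolx in jig 90.08 deg tilt 0.01 F [ 0.3  0.4 -0.6] grip 0.468
tool delta mm [-1.   9.  -0.7] norm 9.080322351715644
```

View pics/crop2.png

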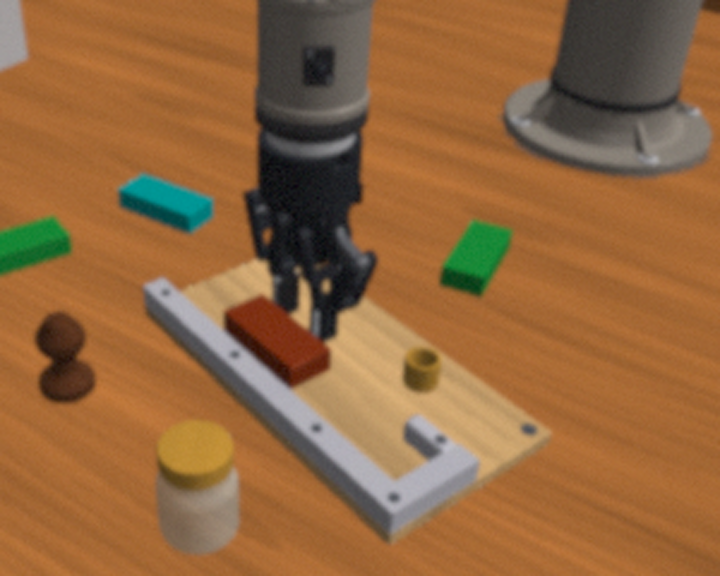

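Blank (crop ~(277,340)) is already roughly parallel to the fence, with a small gap left. Now closing it slowly.

Call:
send_rows --commands '[{"translation": [0,0.002,0],"rot": [0,0,0],"grip": 0.04},{"translation": [0,0.002,0],"rot": [0,0,0],"grip": 0.04},{"translation": [0,0.002,0],"rot": [0,0,0],"grip": 0.04},{"translation": [0,0.001,0],"rot": [0,0,0],"grip": 0.04},{"translation": [0,0,0],"rot": [0,0,0],"grip": 0.04}]'

```text
t: 4.83
eef_pos: [0.5501, -0.0522, 0.0354]
tool_rot: [0.0, 0.803, 0.597, 0.0]
contact_force: [-0.1, -0.1, 0.4]
gripper_width: 0.466
```

Call:
send_rows --commands '[{"translation": [0,0.001,0],"rot": [0,0,0],"grip": 0.04},{"translation": [0,0.001,0],"rot": [0,0,0],"grip": 0.04},{"translation": [0,0.001,0],"rot": [0,0,0],"grip": 0.04},{"translation": [0,0,0],"rot": [0,0,0],"grip": 0.04},{"translation": [0,0,0],"rot": [0,0,0],"grip": 0.04}]'

```text
t: 5.25
eef_pos: [0.5527, -0.053, 0.0353]
tool_rot: [0.0, 0.803, 0.597, 0.0]
contact_force: [-0.4, 0.5, 0.3]
gripper_width: 0.47
```

```bash
python3 - <<'E'
from h import *
from station import *
plan(9,-37.5,36)
c=read_camera("scene");np.savez(f"pics/scene3.npz",**c)
a=c["pixels"][160:260,200:330,::-1];cv2.imwrite("pics/crop3.png",cv2.resize(a,None,fx=5,fy=5,interpolation=cv2.INTER_CUBIC))
E
```

```text
t 5.25 jig xy 6.0 -36.5 z 35.3  toolx in jig 90.08 deg tilt 0.01 F [-0.4  0.5  0.3] grip 0.470
tool delta mm [-1.   3.  -0.7] norm 3.2671121020376583
```

View pics/crop3.png

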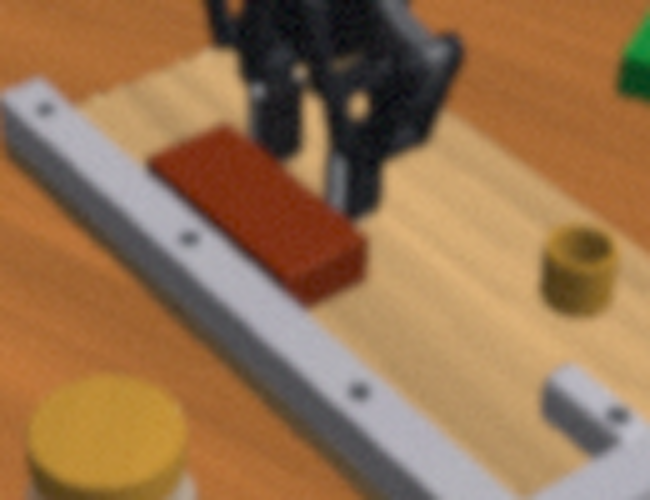

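The gap is only a few mm now, with no force yet. Continuing in 1 mm steps.

Call:
send_rows --commands '[{"translation": [0,0.001,0],"rot": [0,0,0],"grip": 0.04},{"translation": [0,0.001,0],"rot": [0,0,0],"grip": 0.04},{"translation": [0,0.0005,0],"rot": [0,0,0],"grip": 0.04},{"translation": [0,0,0],"rot": [0,0,0],"grip": 0.04},{"translation": [0,0,0],"rot": [0,0,0],"grip": 0.04}]'

```text
t: 5.72
eef_pos: [0.5551, -0.0537, 0.0353]
tool_rot: [0.0, 0.803, 0.597, 0.0]
contact_force: [-0.1, -0.0, -0.7]
gripper_width: 0.469
```

Call:
send_rows --commands '[{"translation": [0,0.0005,0],"rot": [0,0,0],"grip": 0.04},{"translation": [0,0,0],"rot": [0,0,0],"grip": 0.04},{"translation": [0,0.0005,0],"rot": [0,0,0],"grip": 0.04},{"translation": [0,0,0],"rot": [0,0,0],"grip": 0.04},{"translation": [0,0,0],"rot": [0,0,0],"grip": 0.04}]'

```text
t: 6.13
eef_pos: [0.556, -0.0539, 0.0353]
tool_rot: [0.0, 0.803, 0.597, 0.0]
contact_force: [-0.4, -0.3, -0.4]
gripper_width: 0.469
```

```bash
python3 - <<'E'
from h import *
from station import *
plan(9,-37.5,36)
E
```

```text
t 6.13 jig xy 9.4 -36.5 z 35.3  toolx in jig 90.08 deg tilt 0.00 F [-0.4 -0.3 -0.4] grip 0.469
tool delta mm [-1.  -0.4 -0.7] norm 1.3097846590434552
```

Call:
send_rows --commands '[{"translation": [0,0.0005,0],"rot": [0,0,0],"grip": 0.04},{"translation": [0,0,0],"rot": [0,0,0],"grip": 0.04},{"translation": [0,0.0005,0],"rot": [0,0,0],"grip": 0.04},{"translation": [0,0,0],"rot": [0,0,0],"grip": 0.04},{"translation": [0,0,0],"rot": [0,0,0],"grip": 0.04}]'

```text
t: 6.55
eef_pos: [0.5563, -0.054, 0.0351]
tool_rot: [-0.001, 0.803, 0.597, -0.0]
contact_force: [-2.5, 1.4, 2.6]
gripper_width: 0.462
```

```bash
python3 - <<'E'
from h import *
from station import *
plan(9,-37.5,36)
c=read_camera("scene");np.savez(f"pics/scene4.npz",**c)
a=c["pixels"][160:260,200:330,::-1];cv2.imwrite("pics/crop4.png",cv2.resize(a,None,fx=5,fy=5,interpolation=cv2.INTER_CUBIC))
E
```

```text
t 6.55 jig xy 9.6 -36.5 z 35.1  toolx in jig 90.08 deg tilt 0.08 F [-2.5  1.4  2.6] grip 0.462
tool delta mm [-1.  -0.7 -0.9] norm 1.4713426308263684
```

View pics/crop4.png

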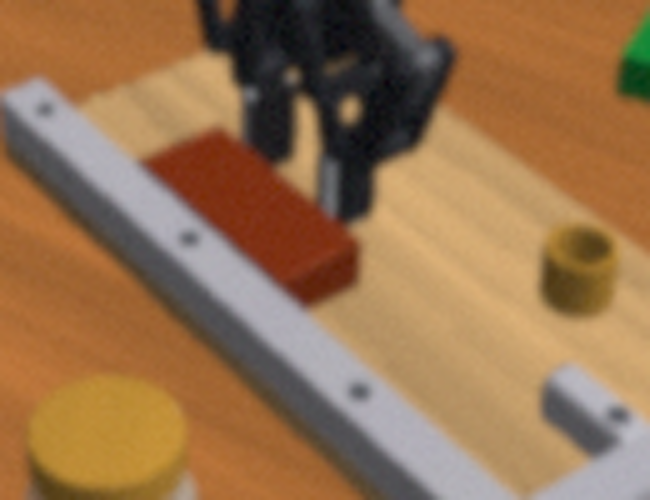

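Contact force appeared (~3 N into the fence), and the scene view shows no gap along the fence. One more small press, then I'll back off and look.

Call:
send_rows --commands '[{"translation": [0,0.0005,0],"rot": [0,0,0],"grip": 0.04},{"translation": [0,0.0005,0],"rot": [0,0,0],"grip": 0.04},{"translation": [0,0,0],"rot": [0,0,0],"grip": 0.04},{"translation": [0,-0.003,0],"rot": [0,0,0],"grip": 0.04},{"translation": [0,-0.007,0],"rot": [0,0,0],"grip": 0.04}]'

```text
t: 7.02
eef_pos: [0.5498, -0.052, 0.0356]
tool_rot: [0.001, 0.803, 0.596, 0.001]
contact_force: [-0.7, 0.5, 0.2]
gripper_width: 0.469
```

Call:
send_rows --commands '[{"translation": [0,-0.015,0],"rot": [0,0,0],"grip": 0.04},{"translation": [0,-0.015,-0.005],"rot": [0,0,0],"grip": 0.04},{"translation": [0,-0.01,-0.025],"rot": [0,0,0],"grip": 0.0},{"translation": [-0.01,0,-0.025],"rot": [0,0,0],"grip": 0.0},{"translation": [-0.02,0,-0.02],"rot": [0,0,0],"grip": 0.0}]'

```text
t: 7.43
eef_pos: [0.502, -0.0667, 0.1116]
tool_rot: [0.0, 0.801, 0.598, 0.001]
contact_force: [0.5, 0.3, 0.0]
gripper_width: 0.049
```

```bash
python3 - <<'E'
from h import *
from station import *
plan(41,-106,100);print(np.round(get_obs()["q"],2))
c=read_camera("top");np.savez(f"pics/top5.npz",**c)
cv2.imwrite("pics/crop5.png",cv2.resize(c["pixels"][140:280,125:320,::-1],None,fx=4,fy=4,interpolation=cv2.INTER_CUBIC))
E
```

```text
t 7.43 jig xy -38.7 -64.3 z 111.6  toolx in jig 90.33 deg tilt 0.12 F [0.5 0.3 0. ] grip 0.049
tool delta mm [-42.1  79.4  11.6] norm 90.64296054390363
[-0.29  0.41  0.37  2.09 -0.23  0.68  1.52]
```

View pics/crop5.png

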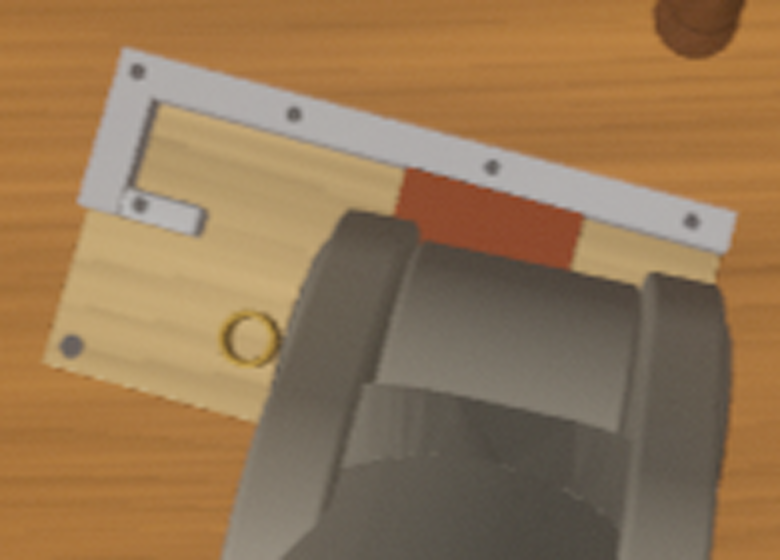

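Call:
send_rows --commands '[{"translation": [-0.015,0.015,0],"rot": [0,0,0],"grip": 0.0},{"translation": [-0.02,0.025,0],"rot": [0,0,0],"grip": 0.0},{"translation": [-0.007,0.025,0],"rot": [0,0,-6.7],"grip": 0.0},{"translation": [0,0.014,0],"rot": [0,0,-7],"grip": 0.0},{"translation": [0,0,0],"rot": [0,0,-7],"grip": 0.0}]'

```text
t: 7.9
eef_pos: [0.5687, -0.132, 0.1107]
tool_rot: [0.002, 0.681, 0.732, 0.001]
contact_force: [0.4, -1.0, 0.5]
gripper_width: -0.001
```

Call:
send_rows --commands '[{"translation": [0,0,0],"rot": [0,0,-7],"grip": 0.0},{"translation": [0,0,0],"rot": [0,0,-7],"grip": 0.0},{"translation": [0,0,0],"rot": [0,0,-7],"grip": 0.0},{"translation": [0,0,0],"rot": [0,0,-7],"grip": 0.0},{"translation": [0,0,0],"rot": [0,0,-7],"grip": 0.0}]'

```text
t: 8.32
eef_pos: [0.5655, -0.1305, 0.1103]
tool_rot: [0.001, 0.428, 0.904, 0.0]
contact_force: [0.2, 0.0, 0.3]
gripper_width: -0.0
```

Call:
send_rows --commands '[{"translation": [0,0,0],"rot": [0,0,-7],"grip": 0.0},{"translation": [0,0,0],"rot": [0,0,-7],"grip": 0.0},{"translation": [0,0,0],"rot": [0,0,-7],"grip": 0.0},{"translation": [0,0,0],"rot": [0,0,-7],"grip": 0.0},{"translation": [0,0,0],"rot": [0,0,-6],"grip": 0.0}]'

```text
t: 8.73
eef_pos: [0.5655, -0.1304, 0.1102]
tool_rot: [0.001, 0.145, 0.989, -0.0]
contact_force: [0.2, -1.0, -1.0]
gripper_width: 0.002
```

```bash
python3 - <<'E'
from h import *
from station import *
c=load("pics/top5.npz")
for uv in [(405,170),(583,213)]:
    q=ray(c,[(125+uv[0]/4,140+uv[1]/4)],.034)[0,:2]*1000-O;print("blank fence-side corner",q@EX,q@EY)
plan(42,-106,100);print(np.round(get_obs()["q"],2))
E
```

```text
blank fence-side corner 57.14500050541125 9.061542119915718
blank fence-side corner 59.706806347312884 -79.59023679711439
t 8.73 jig xy 40.6 -106.9 z 110.2  toolx in jig 180.12 deg tilt 0.08 F [ 0.2 -1.  -1. ] grip 0.002
tool delta mm [-1.4  0.9 10.3] norm 10.378754543348464
[ 0.16  0.49 -0.05  1.9   0.04  0.75  2.94]
```

Joint 7 is at 2.94, too near its 2.96 limit, so I'm turning the hand half a turn back the other way (same finger geometry).

Call:
send_rows --commands '[{"translation": [0,0,0],"rot": [0,0,7],"grip": 0.0},{"translation": [0,0,0],"rot": [0,0,7],"grip": 0.0},{"translation": [0,0,0],"rot": [0,0,7],"grip": 0.0},{"translation": [0,0,0],"rot": [0,0,7],"grip": 0.0},{"translation": [0,0,0],"rot": [0,0,7],"grip": 0.0}]'

```text
t: 9.15
eef_pos: [0.5655, -0.1305, 0.1103]
tool_rot: [0.001, 0.442, 0.897, 0.0]
contact_force: [0.1, 0.1, -0.6]
gripper_width: 0.001
```

Call:
send_rows --commands '[{"translation": [0,0,0],"rot": [0,0,7],"grip": 0.0},{"translation": [0,0,0],"rot": [0,0,7],"grip": 0.0},{"translation": [0,0,0],"rot": [0,0,7],"grip": 0.0},{"translation": [0,0,0],"rot": [0,0,7],"grip": 0.0},{"translation": [0,0,0],"rot": [0,0,7],"grip": 0.0}]'

```text
t: 9.57
eef_pos: [0.5656, -0.1305, 0.1103]
tool_rot: [0.001, 0.691, 0.723, 0.0]
contact_force: [-0.0, -0.3, -0.5]
gripper_width: -0.001
```

Call:
send_rows --commands '[{"translation": [0,0,0],"rot": [0,0,7],"grip": 0.0},{"translation": [0,0,0],"rot": [0,0,7],"grip": 0.0},{"translation": [0,0,0],"rot": [0,0,7],"grip": 0.0},{"translation": [0,0,0],"rot": [0,0,7],"grip": 0.0},{"translation": [0,0,0],"rot": [0,0,7],"grip": 0.0}]'

```text
t: 9.98
eef_pos: [0.5655, -0.1304, 0.1103]
tool_rot: [0.001, 0.876, 0.482, 0.001]
contact_force: [-0.2, -0.4, -0.4]
gripper_width: -0.002
```

Call:
send_rows --commands '[{"translation": [0,0,0],"rot": [0,0,7],"grip": 0.0},{"translation": [0,0,0],"rot": [0,0,7],"grip": 0.0},{"translation": [0,0,0],"rot": [0,0,7],"grip": 0.0},{"translation": [0,0,0],"rot": [0,0,7],"grip": 0.0},{"translation": [0,0,0],"rot": [0,0,7],"grip": 0.0}]'

```text
t: 10.4
eef_pos: [0.5655, -0.1304, 0.1103]
tool_rot: [0.0, 0.981, 0.196, 0.001]
contact_force: [0.1, 0.6, -0.1]
gripper_width: -0.006
```

Call:
send_rows --commands '[{"translation": [0,0,0],"rot": [0,0,7],"grip": 0.0},{"translation": [0,0,0],"rot": [0,0,7],"grip": 0.0},{"translation": [0,0,0],"rot": [0,0,7],"grip": 0.0},{"translation": [0,0,0],"rot": [0,0,7],"grip": 0.0},{"translation": [0,0,0],"rot": [0,0,7],"grip": 0.0}]'

```text
t: 10.82
eef_pos: [0.5656, -0.1304, 0.1103]
tool_rot: [0.0, 0.994, -0.108, 0.001]
contact_force: [0.6, -0.0, 0.5]
gripper_width: -0.004
```

Call:
send_rows --commands '[{"translation": [0,0,0],"rot": [0,0,5.1],"grip": 0.0},{"translation": [0,0,0],"rot": [0,0,0],"grip": 0.0},{"translation": [0,0,0],"rot": [0,0,0],"grip": 0.0},{"translation": [0,0,0],"rot": [0,0,0],"grip": 0.0},{"translation": [0,0,0],"rot": [0,0,0],"grip": 0.0}]'

```text
t: 11.23
eef_pos: [0.5653, -0.1303, 0.1103]
tool_rot: [-0.0, 0.989, -0.148, 0.0]
contact_force: [0.3, 0.3, -0.7]
gripper_width: 0.003
```

```bash
python3 - <<'E'
from h import *
from station import *
plan(42,-106,38);print(np.round(get_obs()["q"],2))
c=read_camera("top");np.savez(f"pics/top6.npz",**c)
cv2.imwrite("pics/crop6.png",cv2.resize(c["pixels"][140:280,125:320,::-1],None,fx=4,fy=4,interpolation=cv2.INTER_CUBIC))
c=read_camera("scene");np.savez(f"pics/scene6.npz",**c)
cv2.imwrite("pics/crop6s.png",cv2.resize(c["pixels"][60:280,160:370,::-1],None,fx=2.7,fy=2.7,interpolation=cv2.INTER_CUBIC))
E
```

```text
t 11.23 jig xy 40.4 -106.9 z 110.3  toolx in jig -0.22 deg tilt 0.02 F [ 0.3  0.3 -0.7] grip 0.003
tool delta mm [ 1.6 -0.9 72.3] norm 72.37017737892474
[-0.44  0.61  0.76  1.94 -0.57  0.82  0.34]
```

View pics/crop6.png

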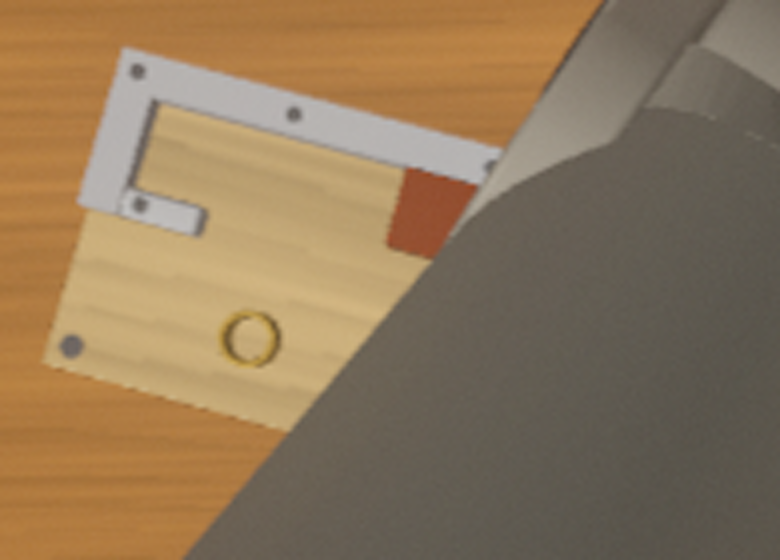

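View pics/crop6s.png

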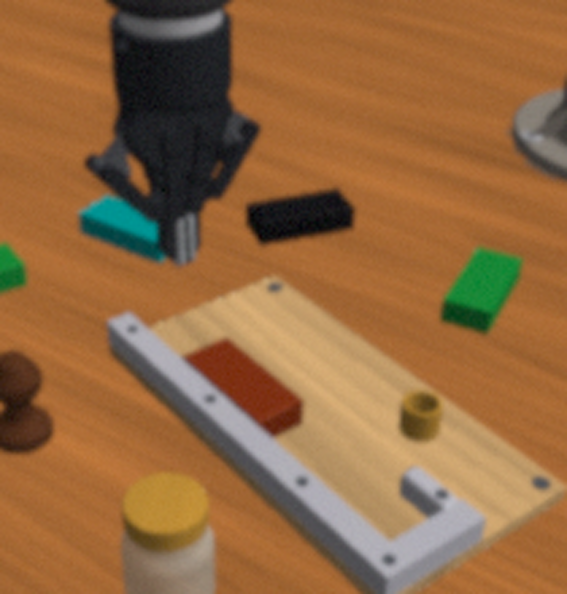

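```bash
python3 - <<'E'
from h import *
c=load("pics/scene6.npz")
x0,x1,y0,y1=205,245,110,165
u,v=np.meshgrid(np.arange(x0,x1),np.arange(y0,y1))
d=c["depth"][y0:y1,x0:x1].ravel()[:,None]
p=cv2.undistortPoints(np.stack([u.ravel(),v.ravel()],1).astype(float).reshape(-1,1,2),c["mtx"],c["dist"]).reshape(-1,2)
P=((np.c_[p[:,0],-p[:,1],-np.ones(len(p))]*d)@c["extrinsics"][:3,:3].T+c["extrinsics"][:3,3])*1000
q=P[(P[:,2]>60)&(d[:,0]>0)]
X=(q[:,:2]-O)@EX;Y=(q[:,:2]-O)@EY
print("tip z",np.sort(q[:,2])[:15:2])
for lo in range(90,170,12):
  m=(q[:,2]>lo)&(q[:,2]<lo+12)
  if m.any(): print(lo,np.round([X[m].min(),X[m].max(),Y[m].min(),Y[m].max()],1))
E
```

```text
tip z [92.8445776  94.76569532 95.97417991 96.53343768 96.71155164 97.38823338
 97.50735827 98.67999036]
90 [  31.    54.8 -108.1  -94. ]
102 [  30.1   57.1 -114.   -93.1]
114 [  30.3   58.  -114.2  -93.9]
126 [  15.3   60.1 -106.7  -92.8]
138 [   6.5   79.3 -118.5  -92. ]
150 [   1.3   90.5 -121.5  -89. ]
162 [  -2.5   91.4 -120.   -87. ]
```

Call:
send_rows --commands '[{"translation": [0,0,0.02],"rot": [0,0,-0.2],"grip": 0.0},{"translation": [0,0,0.02],"rot": [0,0,0],"grip": 0.0},{"translation": [0,0,0.02],"rot": [0,0,0],"grip": 0.0},{"translation": [0,0,0.014],"rot": [0,0,0],"grip": 0.0},{"translation": [0,0,0],"rot": [0,0,0],"grip": 0.0}]'

```text
t: 11.75
eef_pos: [0.5635, -0.1297, 0.0338]
tool_rot: [-0.0, 0.989, -0.147, -0.002]
contact_force: [-0.4, -0.2, -0.2]
gripper_width: -0.001
```

Call:
send_rows --commands '[{"translation": [0,-0.005,0],"rot": [0,0,0],"grip": 0.0},{"translation": [0,-0.004,0],"rot": [0,0,0],"grip": 0.0},{"translation": [0,-0.002,0],"rot": [0,0,0],"grip": 0.0},{"translation": [0,-0.001,0],"rot": [0,0,0],"grip": 0.0},{"translation": [0,0,0],"rot": [0,0,0],"grip": 0.0}]'

```text
t: 12.17
eef_pos: [0.5695, -0.1181, 0.037]
tool_rot: [-0.0, 0.989, -0.147, 0.001]
contact_force: [0.5, 0.3, -0.1]
gripper_width: -0.0
```

```bash
python3 - <<'E'
from h import *
from station import *
plan(42,39,36);print(np.round(get_obs()["q"],2))
c=read_camera("scene");np.savez(f"pics/scene7.npz",**c)
a=c["pixels"][140:260,190:340,::-1];cv2.imwrite("pics/crop7.png",cv2.resize(a,None,fx=5,fy=5,interpolation=cv2.INTER_CUBIC))
E
```

```text
t 12.17 jig xy 40.9 -94.0 z 37.0  toolx in jig -0.06 deg tilt 0.08 F [ 0.5  0.3 -0.1] grip -0.000
tool delta mm [   1.  -133.     1.1] norm 133.05106955388842
[-0.38  0.71  0.65  1.96 -0.67  0.69  0.4 ]
```

View pics/crop7.png

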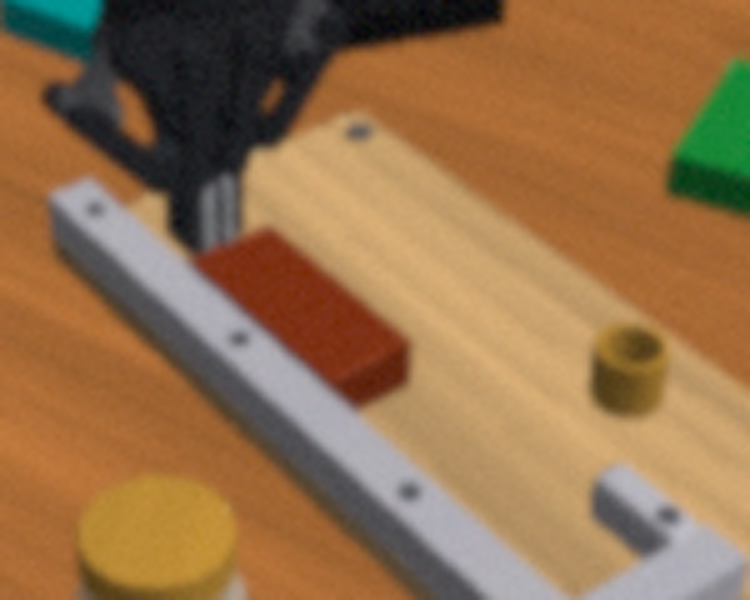

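Fingertips sit just behind the blank's end (crop ~(215,250)), and the blank is still flush with the fence. Starting the slide slowly.

Call:
send_rows --commands '[{"translation": [0.0001,-0.003,0],"rot": [0,0,0],"grip": 0.0},{"translation": [0.0001,-0.003,0],"rot": [0,0,0],"grip": 0.0},{"translation": [0.0001,-0.003,0],"rot": [0,0,0],"grip": 0.0},{"translation": [0.0001,-0.003,0],"rot": [0,0,0],"grip": 0.0},{"translation": [0.0001,-0.003,0],"rot": [0,0,0],"grip": 0.0}]'

```text
t: 12.63
eef_pos: [0.5737, -0.1042, 0.0363]
tool_rot: [0.0, 0.989, -0.147, -0.0]
contact_force: [0.2, -1.0, 0.7]
gripper_width: -0.001
```

Call:
send_rows --commands '[{"translation": [0.0001,-0.003,0],"rot": [0,0,0],"grip": 0.0},{"translation": [0.0001,-0.003,0],"rot": [0,0,0],"grip": 0.0},{"translation": [0.0001,-0.003,0],"rot": [0,0,0],"grip": 0.0},{"translation": [0.0001,-0.003,0],"rot": [0,0,0],"grip": 0.0},{"translation": [0.0001,-0.003,0],"rot": [0,0,0],"grip": 0.0}]'

```text
t: 13.05
eef_pos: [0.5785, -0.09, 0.0362]
tool_rot: [-0.0, 0.989, -0.147, -0.0]
contact_force: [-0.2, -0.0, 0.1]
gripper_width: -0.0
```

```bash
python3 - <<'E'
from h import *
from station import *
plan(42,39,36)
c=read_camera("scene");np.savez(f"pics/scene8.npz",**c)
a=c["pixels"][140:260,190:340,::-1];cv2.imwrite("pics/crop8.png",cv2.resize(a,None,fx=5,fy=5,interpolation=cv2.INTER_CUBIC))
E
```

```text
t 13.05 jig xy 41.4 -64.5 z 36.2  toolx in jig -0.12 deg tilt 0.01 F [-0.2 -0.   0.1] grip -0.000
tool delta mm [   0.4 -103.5    0.2] norm 103.48244634130317
```

View pics/crop8.png

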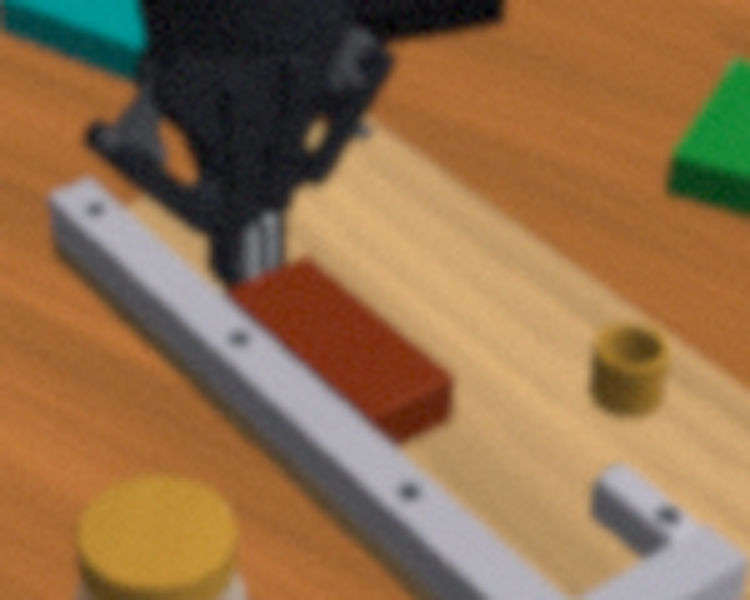

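Still flush along the fence. Continuing.

Call:
send_rows --commands '[{"translation": [0.0001,-0.003,0],"rot": [0,0,0],"grip": 0.0},{"translation": [0.0001,-0.003,0],"rot": [0,0,0],"grip": 0.0},{"translation": [0.0001,-0.003,0],"rot": [0,0,0],"grip": 0.0},{"translation": [0.0001,-0.003,0],"rot": [0,0,0],"grip": 0.0},{"translation": [0.0001,-0.003,0],"rot": [0,0,0],"grip": 0.0}]'

```text
t: 13.52
eef_pos: [0.5834, -0.0758, 0.0363]
tool_rot: [-0.0, 0.989, -0.147, -0.0]
contact_force: [-1.1, -0.5, -0.0]
gripper_width: 0.003
```

Call:
send_rows --commands '[{"translation": [0.0001,-0.003,0],"rot": [0,0,0],"grip": 0.0},{"translation": [0.0001,-0.003,0],"rot": [0,0,0],"grip": 0.0},{"translation": [0.0001,-0.003,0],"rot": [0,0,0],"grip": 0.0},{"translation": [0.0001,-0.003,0],"rot": [0,0,0],"grip": 0.0},{"translation": [0.0001,-0.003,0],"rot": [0,0,0],"grip": 0.0}]'

```text
t: 13.93
eef_pos: [0.5883, -0.0616, 0.0363]
tool_rot: [-0.0, 0.989, -0.147, -0.0]
contact_force: [-0.8, -0.6, 0.1]
gripper_width: 0.001
```

Call:
send_rows --commands '[{"translation": [0.0001,-0.003,0],"rot": [0,0,0],"grip": 0.0},{"translation": [0.0001,-0.003,0],"rot": [0,0,0],"grip": 0.0},{"translation": [0.0001,-0.003,0],"rot": [0,0,0],"grip": 0.0},{"translation": [0.0001,-0.003,0],"rot": [0,0,0],"grip": 0.0},{"translation": [0.0001,-0.003,0],"rot": [0,0,0],"grip": 0.0}]'

```text
t: 14.35
eef_pos: [0.5931, -0.0474, 0.0363]
tool_rot: [-0.0, 0.989, -0.147, -0.0]
contact_force: [-0.0, 0.5, 0.1]
gripper_width: -0.001
```

```bash
python3 - <<'E'
from h import *
from station import *
plan(42,39,36)
c=read_camera("scene");np.savez(f"pics/scene9.npz",**c)
a=c["pixels"][160:280,210:360,::-1];cv2.imwrite("pics/crop9.png",cv2.resize(a,None,fx=5,fy=5,interpolation=cv2.INTER_CUBIC))
E
```

```text
t 14.35 jig xy 43.0 -19.5 z 36.3  toolx in jig -0.12 deg tilt 0.00 F [-0.   0.5  0.1] grip -0.001
tool delta mm [ -1.1 -58.5   0.3] norm 58.51358238419875
```

View pics/crop9.png

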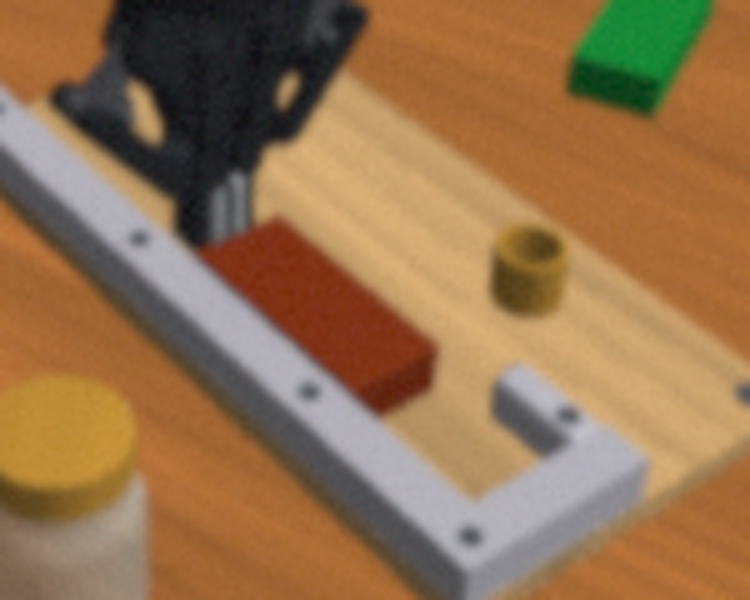

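Call:
send_rows --commands '[{"translation": [5e-05,-0.003,0],"rot": [0,0,0],"grip": 0.0},{"translation": [5e-05,-0.003,0],"rot": [0,0,0],"grip": 0.0},{"translation": [5e-05,-0.003,0],"rot": [0,0,0],"grip": 0.0},{"translation": [5e-05,-0.003,0],"rot": [0,0,0],"grip": 0.0},{"translation": [5e-05,-0.003,0],"rot": [0,0,0],"grip": 0.0}]'

```text
t: 14.82
eef_pos: [0.5977, -0.0332, 0.0363]
tool_rot: [-0.0, 0.989, -0.147, -0.0]
contact_force: [-1.6, 0.4, 0.0]
gripper_width: 0.001
```

Call:
send_rows --commands '[{"translation": [5e-05,-0.003,0],"rot": [0,0,0],"grip": 0.0},{"translation": [5e-05,-0.003,0],"rot": [0,0,0],"grip": 0.0},{"translation": [5e-05,-0.003,0],"rot": [0,0,0],"grip": 0.0},{"translation": [5e-05,-0.003,0],"rot": [0,0,0],"grip": 0.0},{"translation": [5e-05,-0.003,0],"rot": [0,0,0],"grip": 0.0}]'

```text
t: 15.23
eef_pos: [0.6023, -0.0189, 0.0363]
tool_rot: [-0.0, 0.989, -0.147, -0.0]
contact_force: [0.7, 0.2, 0.3]
gripper_width: 0.003
```

Call:
send_rows --commands '[{"translation": [5e-05,-0.003,0],"rot": [0,0,0],"grip": 0.0},{"translation": [5e-05,-0.003,0],"rot": [0,0,0],"grip": 0.0},{"translation": [5e-05,-0.003,0],"rot": [0,0,0],"grip": 0.0},{"translation": [5e-05,-0.002,0],"rot": [0,0,0],"grip": 0.0},{"translation": [5e-05,-0.002,0],"rot": [0,0,0],"grip": 0.0}]'

```text
t: 15.65
eef_pos: [0.6064, -0.0065, 0.0363]
tool_rot: [-0.0, 0.989, -0.147, -0.0]
contact_force: [-1.2, -0.0, 0.1]
gripper_width: -0.002
```

Call:
send_rows --commands '[{"translation": [0,-0.002,0],"rot": [0,0,0],"grip": 0.0},{"translation": [0,-0.002,0],"rot": [0,0,0],"grip": 0.0},{"translation": [0,-0.002,0],"rot": [0,0,0],"grip": 0.0},{"translation": [0,-0.002,0],"rot": [0,0,0],"grip": 0.0},{"translation": [0,-0.001,0],"rot": [0,0,0],"grip": 0.0}]'

```text
t: 16.07
eef_pos: [0.609, 0.0022, 0.0363]
tool_rot: [-0.0, 0.989, -0.147, -0.0]
contact_force: [-0.6, 0.4, 0.1]
gripper_width: 0.002
```

```bash
python3 - <<'E'
from h import *
from station import *
plan(42,39,36)
c=read_camera("scene");np.savez(f"pics/scene10.npz",**c)
a=c["pixels"][160:280,210:360,::-1];cv2.imwrite("pics/crop10.png",cv2.resize(a,None,fx=5,fy=5,interpolation=cv2.INTER_CUBIC))
E
```

```text
t 16.07 jig xy 43.9 32.6 z 36.3  toolx in jig -0.10 deg tilt 0.01 F [-0.6  0.4  0.1] grip 0.002
tool delta mm [-1.9 -6.4  0.3] norm 6.714469262955312
```

View pics/crop10.png

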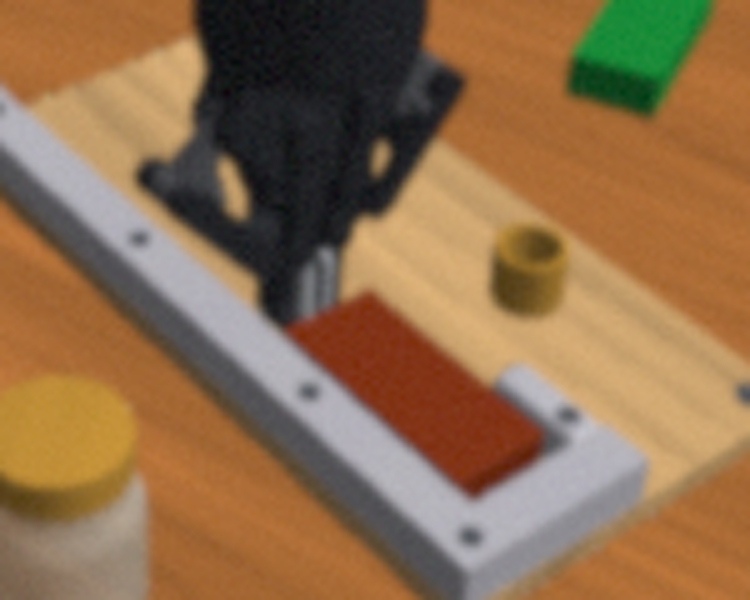

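The blank is in the pocket, with a few mm to go. Final approach in 1 mm steps, watching the force.

Call:
send_rows --commands '[{"translation": [0,-0.001,0],"rot": [0,0,0],"grip": 0.0},{"translation": [0,-0.001,0],"rot": [0,0,0],"grip": 0.0},{"translation": [0,-0.001,0],"rot": [0,0,0],"grip": 0.0},{"translation": [0,-0.001,0],"rot": [0,0,0],"grip": 0.0},{"translation": [0,0,0],"rot": [0,0,0],"grip": 0.0}]'

```text
t: 16.53
eef_pos: [0.6102, 0.0059, 0.0363]
tool_rot: [-0.0, 0.989, -0.147, 0.0]
contact_force: [0.1, -0.4, -1.6]
gripper_width: 0.0
```

Call:
send_rows --commands '[{"translation": [0,-0.001,0],"rot": [0,0,0],"grip": 0.0},{"translation": [0,-0.0005,0],"rot": [0,0,0],"grip": 0.0},{"translation": [0,-0.0005,0],"rot": [0,0,0],"grip": 0.0},{"translation": [0,0,0],"rot": [0,0,0],"grip": 0.0},{"translation": [0,0,0],"rot": [0,0,0],"grip": 0.0}]'

```text
t: 16.95
eef_pos: [0.6107, 0.0076, 0.0363]
tool_rot: [-0.0, 0.989, -0.147, -0.0]
contact_force: [-0.2, 0.5, -0.4]
gripper_width: 0.001
```

```bash
python3 - <<'E'
from h import *
from station import *
plan(42,39,36)
E
```

```text
t 16.95 jig xy 43.9 38.3 z 36.3  toolx in jig -0.12 deg tilt 0.01 F [-0.2  0.5 -0.4] grip 0.001
tool delta mm [-1.9 -0.7  0.3] norm 2.0391705035141485
```

Call:
send_rows --commands '[{"translation": [0,-0.0005,0],"rot": [0,0,0],"grip": 0.0},{"translation": [0,-0.0005,0],"rot": [0,0,0],"grip": 0.0},{"translation": [0,0,0],"rot": [0,0,0],"grip": 0.0},{"translation": [0,0,0],"rot": [0,0,0],"grip": 0.0},{"translation": [0,0,0],"rot": [0,0,0],"grip": 0.0}]'

```text
t: 17.37
eef_pos: [0.611, 0.0086, 0.0363]
tool_rot: [-0.0, 0.989, -0.147, -0.0]
contact_force: [0.9, 0.6, 0.2]
gripper_width: -0.001
```

Call:
send_rows --commands '[{"translation": [0,-0.0005,0],"rot": [0,0,0],"grip": 0.0},{"translation": [0,-0.0005,0],"rot": [0,0,0],"grip": 0.0},{"translation": [0,0,0],"rot": [0,0,0],"grip": 0.0},{"translation": [0,0,0],"rot": [0,0,0],"grip": 0.0},{"translation": [0,0,0],"rot": [0,0,0],"grip": 0.0}]'

```text
t: 17.78
eef_pos: [0.6112, 0.0095, 0.0363]
tool_rot: [-0.0, 0.989, -0.147, -0.0]
contact_force: [-0.8, 0.5, -0.1]
gripper_width: -0.0
```

Call:
send_rows --commands '[{"translation": [0,-0.0005,0],"rot": [0,0,0],"grip": 0.0},{"translation": [0,0,0],"rot": [0,0,0],"grip": 0.0},{"translation": [0,-0.0005,0],"rot": [0,0,0],"grip": 0.0},{"translation": [0,0,0],"rot": [0,0,0],"grip": 0.0},{"translation": [0,0,0],"rot": [0,0,0],"grip": 0.0}]'

```text
t: 18.2
eef_pos: [0.6114, 0.0099, 0.0363]
tool_rot: [0.0, 0.989, -0.148, -0.0]
contact_force: [-1.5, -1.9, -0.2]
gripper_width: -0.002
```

```bash
python3 - <<'E'
from h import *
from station import *
plan(42,39,36)
c=read_camera("scene");np.savez(f"pics/scene11.npz",**c)
a=c["pixels"][160:280,210:360,::-1];cv2.imwrite("pics/crop11.png",cv2.resize(a,None,fx=5,fy=5,interpolation=cv2.INTER_CUBIC))
E
```

```text
t 18.20 jig xy 43.9 40.7 z 36.3  toolx in jig -0.14 deg tilt 0.03 F [-1.5 -1.9 -0.2] grip -0.002
tool delta mm [-1.9  1.7  0.3] norm 2.5286923378825894
```

View pics/crop11.png

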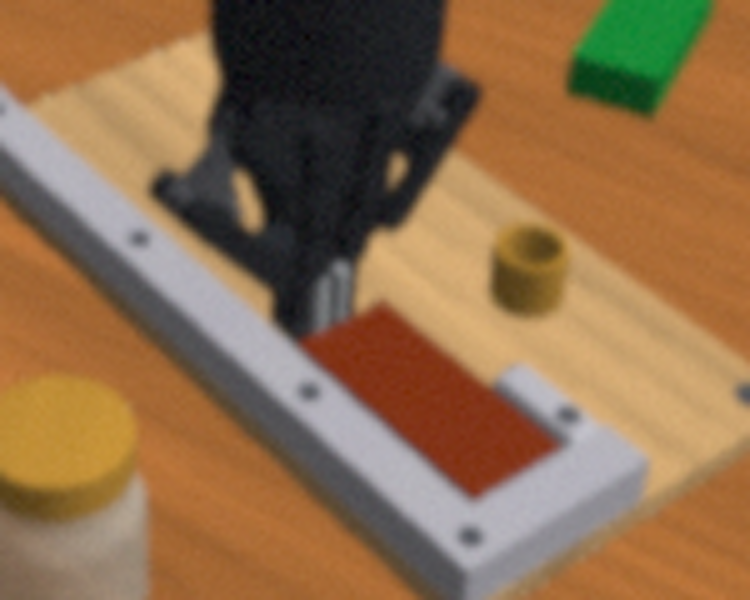

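Force ~2.4 N against the stop, and the blank appears fully home. One more small press, then withdraw straight back along -y, then up.

Call:
send_rows --commands '[{"translation": [0,-0.0005,0],"rot": [0,0,0],"grip": 0.0},{"translation": [0,-0.0005,0],"rot": [0,0,0],"grip": 0.0},{"translation": [0,-0.0005,0],"rot": [0,0,0],"grip": 0.0},{"translation": [0,0,0],"rot": [0,0,0],"grip": 0.0},{"translation": [0,0,0],"rot": [0,0,0],"grip": 0.0}]'

```text
t: 18.67
eef_pos: [0.6114, 0.01, 0.0363]
tool_rot: [0.001, 0.989, -0.148, -0.0]
contact_force: [-2.1, -5.6, 1.0]
gripper_width: -0.0
```

Call:
send_rows --commands '[{"translation": [-0.0005,0.003,0],"rot": [0,0,0],"grip": 0.0},{"translation": [-0.001,0.005,0],"rot": [0,0,0],"grip": 0.0},{"translation": [-0.001,0.01,0],"rot": [0,0,0],"grip": 0.0},{"translation": [-0.001,0.01,0],"rot": [0,0,0],"grip": 0.0},{"translation": [0,0.005,-0.005],"rot": [0,0,0],"grip": 0.0}]'

```text
t: 19.08
eef_pos: [0.5975, -0.0206, 0.0408]
tool_rot: [0.0, 0.989, -0.148, -0.001]
contact_force: [0.0, -0.8, 0.9]
gripper_width: 0.001
```

Call:
send_rows --commands '[{"translation": [0,0,-0.02],"rot": [0,0,0],"grip": 0.0},{"translation": [0,0,-0.025],"rot": [0,0,0],"grip": 0.0},{"translation": [0,0,-0.025],"rot": [0,0,0],"grip": 0.0},{"translation": [0,0,-0.025],"rot": [0,0,0],"grip": 0.0},{"translation": [0,0,-0.025],"rot": [0,0,0],"grip": 0.0}]'

```text
t: 19.5
eef_pos: [0.5986, -0.0195, 0.1628]
tool_rot: [-0.0, 0.989, -0.148, -0.0]
contact_force: [0.5, -0.0, -0.3]
gripper_width: 0.004
```

```bash
python3 - <<'E'
from h import *
from station import *
where();print(np.round(get_obs()["q"],2))
c=read_camera("top");np.savez(f"pics/top12.npz",**c)
cv2.imwrite("pics/top12.png",c["pixels"][:,:,::-1])
c=read_camera("scene");np.savez(f"pics/scene12.npz",**c)
a=c["pixels"][160:280,210:360,::-1];cv2.imwrite("pics/crop12.png",cv2.resize(a,None,fx=5,fy=5,interpolation=cv2.INTER_CUBIC))
E
```

```text
t 19.50 jig xy 40.2 8.8 z 162.8  toolx in jig -0.19 deg tilt 0.02 F [ 0.5 -0.  -0.3] grip 0.004
[-0.67  0.58  0.83  1.86 -0.52  0.93  0.11]
```

View pics/crop12.png

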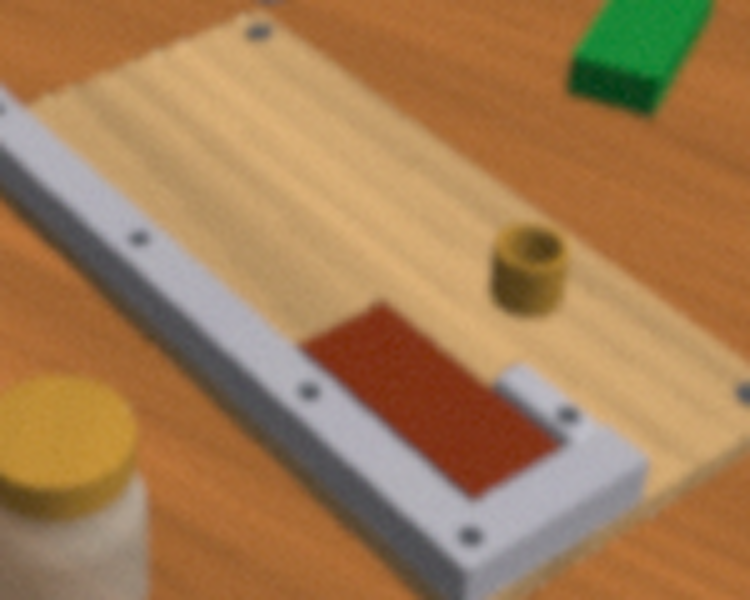

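View pics/top12.png

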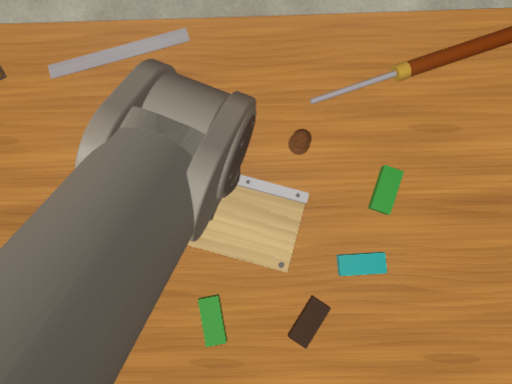

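Scene view: the blank sits tight in the corner (crop (470,497)), flush with the fence. Moving the arm aside for a top-view check.

Call:
send_rows --commands '[{"translation": [-0.012,0.02,-0.01],"rot": [0,0,0],"grip": 0.0},{"translation": [-0.012,0.02,-0.01],"rot": [0,0,0],"grip": 0.0},{"translation": [-0.012,0.02,-0.01],"rot": [0,0,0],"grip": 0.0},{"translation": [-0.012,0.02,-0.01],"rot": [0,0,0],"grip": 0.0},{"translation": [-0.012,0.02,-0.01],"rot": [0,0,0],"grip": 0.0}]'

```text
t: 20.02
eef_pos: [0.5109, -0.0979, 0.2112]
tool_rot: [-0.0, 0.989, -0.148, -0.0]
contact_force: [-0.0, -0.5, 0.2]
gripper_width: 0.001
```

Call:
send_rows --commands '[{"translation": [-0.012,0.025,0],"rot": [0,0,0],"grip": 0.0},{"translation": [-0.012,0.025,0],"rot": [0,0,0],"grip": 0.0},{"translation": [-0.012,0.025,0],"rot": [0,0,0],"grip": 0.0},{"translation": [-0.005,0.025,0],"rot": [0,0,0],"grip": 0.0},{"translation": [0,0.025,0],"rot": [0,0,0],"grip": 0.0}]'

```text
t: 20.43
eef_pos: [0.4344, -0.205, 0.2109]
tool_rot: [-0.001, 0.989, -0.148, -0.001]
contact_force: [1.0, -0.7, 0.5]
gripper_width: -0.001
```

Call:
send_rows --commands '[{"translation": [0,0.025,0],"rot": [0,0,0],"grip": 0.0},{"translation": [0,0.02,0],"rot": [0,0,0],"grip": 0.0},{"translation": [0,0.01,0],"rot": [0,0,0],"grip": 0.0},{"translation": [0,0,0],"rot": [0,0,0],"grip": 0.0},{"translation": [0,0,0],"rot": [0,0,0],"grip": 0.0}]'

```text
t: 20.85
eef_pos: [0.4205, -0.2568, 0.211]
tool_rot: [-0.0, 0.989, -0.148, -0.0]
contact_force: [0.2, 0.2, -0.5]
gripper_width: 0.001
```

```bash
python3 - <<'E'
from h import *
from station import *
where()
c=read_camera("top");np.savez(f"pics/top13.npz",**c)
cv2.imwrite("pics/top13.png",c["pixels"][:,:,::-1])
try:
    cb,r,wb=blank_fit(c,(150,160,230,230));bc=np.array(r[0]);p=cv2.boxPoints(r)
    print(r,"blank in jig",(bc-O)@EX,(bc-O)@EY);print(np.round([[(q-O)@EX,(q-O)@EY] for q in p],1))
except Exception as e: print(e)
E
```

```text
t 20.85 jig xy -61.5 -269.9 z 211.0  toolx in jig -0.19 deg tilt 0.05 F [ 0.2  0.2 -0.5] grip 0.001
((622.5845947265625, 62.0179443359375), (88.22408294677734, 38.30540084838867), 73.2422866821289) blank in jig 39.51981771967967 93.7810320064024
[[ 20.4  49.6]
 [ 58.7  49.7]
 [ 58.6 137.9]
 [ 20.3 137.9]]
```

View pics/top13.png

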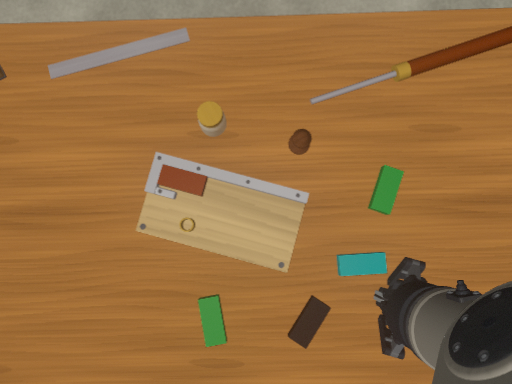

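```bash
python3 - <<'E'
from h import *
c=load("pics/top13.npz");o=load("pics/top0.npz")
cv2.imwrite("pics/crop13.png",cv2.resize(c["pixels"][145:215,135:225,::-1],None,fx=8,fy=8,interpolation=cv2.INTER_CUBIC))
d=cv2.absdiff(c["pixels"],o["pixels"]).max(2)
for n,(x0,y0,x1,y1) in dict(jar=(190,95,232,142),finial=(284,122,318,160),ferrule=(176,215,200,236)).items(): print(n,"max diff",np.percentile(d[y0:y1,x0:x1],99))
E
```

```text
jar max diff 6.0
finial max diff 7.0
ferrule max diff 5.0
```

View pics/crop13.png

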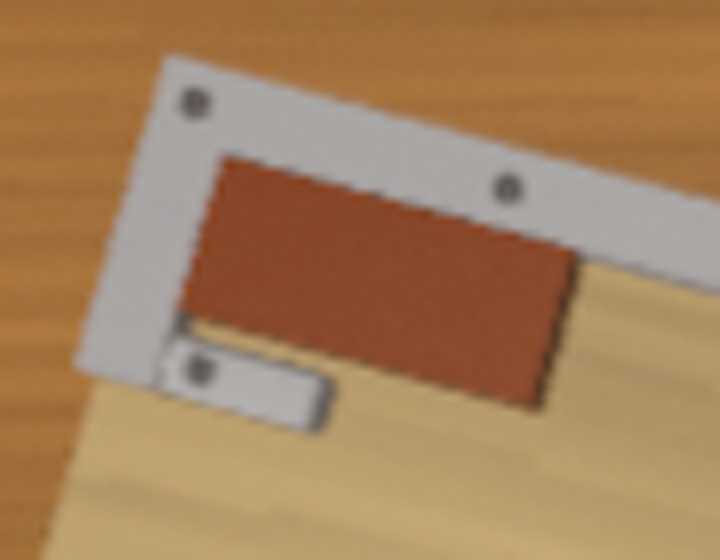

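No gap shows at the fence or the stop, and the jar, finial and ferrule regions are unchanged. Handing in.

```bash
python3 -c "
from station import *
print(hand_in())"
```

```text
the job is handed in; nothing more can be done
None
```

The job is handed in, and the blank looks fully home in the corner pocket, with no visible gap at the fence or the end stop.

- **Against the fence:** I pushed the blank sideways with two spread fingertips until it lay flat on the fence, about 90 mm before the pocket. Contact force there was about 3 N.
- **Into the pocket:** With the fingers shut, I pushed on its end and slid it along the fence. The pictures taken along the way showed it still flush. I pressed it against the stop with about 6 N and it moved no further.
- **Final checks:**
  - The top view puts the blank's centre at x 39.5, y 93.8 mm in the jig's frame, against a target of 40, 95. Its sides are parallel to the jig.
  - The difference is within the 2 mm calibration.
  - The areas around the ferrule, finial and jar look the same as in the first picture.
  - The hand is well clear, and about 21 s of the 51 s were used.
- **One disagreement:** Where the fingers stopped would put the blank's end face about 3 mm further towards the stop than the camera does. That is likely camera calibration and pad-width error combined. I trusted the rise in force and the absence of a visible gap.

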